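# Draw the sagging bolt of the grinder guard and hold the gate ajar

### The job

Open the grinder guard for me: turn the red clamp knob anticlockwise until the bolt is free to slide, then take the bolt by its handle, lift its drooping nose over the bent-up lip of the keeper while you draw it fully back, and pull the gate towards you until its free edge stands about a hand's breadth (100 mm) off the post. The gate is sprung to shut, so finish while still holding it steady there with the gripper, so that I can take out the rib lying inside. Leave the other things on the bench where they are.

Things in the scene. Friction and masses are not known exactly. Their poses are not given: they have to be found in the camera images.
- guard: yellow mesh guard round a bench grinder, fixed to the bench; plywood base 345 x 400 x 15 mm, 240 mm tall; origin on the bench under the middle of the gate; x points through the gate into the guard (away from the working side), y along the gate towards its hinges, z up
- gate (a joint): angle of the mesh gate, 240 mm wide, top edge 235 mm above the bench; hinged on the guard's +y side; 0 shut, grows as its free edge comes out to the guard's -x side (clockwise from above), up to 1.5 rad. Sprung to shut: about 0.5 N m at 0, 0.8 N m at 0.4 rad. At 0.4 rad the free edge stands 100 mm off its post
- gate_hinge (a point): point on the gate's vertical hinge line, at guard x = 0, y = +130 mm, 212 mm above the bench; axes as the guard's
- gate_edge (a point): middle of the front face of the gate's free stile at its outer edge, at bolt height (212 mm), 248 mm from the hinge line; axes turn with the gate
- clamp_knob (a joint): angle of the red clamp knob: 0 tight, grows as it is turned anticlockwise seen from above, up to 1.75 rad; starts near tight (0 to 0.25). The bolt is clamped while the knob is near tight and free to slide above 1.0 rad. Stays where it is left (0.1 N m of friction)
- clamp_grip (a point): centre of the red clamp knob's wing: an upright bar 12 mm thick (point x), 42 mm long (point y), 30 mm high, on a vertical stem on the bolt's rear guide block; 267 mm above the bench, its foot about 12 mm above all else near it; at 0 the bar lies along the gate. The axes turn with knob and gate
- bolt (a joint): how far the bolt is drawn along its own axis, towards the gate's hinges: 0 shot home, 0.052 m fully drawn. From about 0.040 m its nose is clear of the keeper and the gate can open. Sliding friction 1.5 N
- bolt_sag (a joint): how far the bolt is lifted about its rear guide block: 0 hanging (drooping 0.045 rad below level to the nose), up to 0.11 rad, stopped by its worn front staple. It falls back by its weight. The nose clears the keeper's lip above about 0.04 rad: the handle lifted about 5 mm with the bolt home; there it can rise 14 mm
- bolt_handle (a point): centre of the bolt's black grip: a level round bar 20 mm thick, 44 mm long, standing out from the gate to the guard's -x side, at the bolt's own height, about 206 mm above the bench, 66 mm out from the gate's face, free on both sides and from above; 130 mm from the pivot in the rear guide block when home. Axes: x along the grip (into the gate), y along the bolt, the way it is drawn
- bolt_nose (a point): middle of the bolt's nose end. The bolt is a dark steel bar 18 mm thick and 245 mm long, about 0.4 kg, with a notch 8.5 mm deep across its underside, 22 mm behind the nose end
- keeper_lip (a point): middle of the top edge of the bent-up copper-coloured lip (4 mm thick) of the keeper on the fixed post; the drooping bolt's notch hangs over it, and the nose behind it hooks on it unless the bolt is lifted
- long_rib: green primed wing rib with four round holes and turned-up edges, 300 x 85 x 14 mm, lying on the bench; origin at its underside; leave it alone
- short_rib: green primed rib with two round holes, 170 x 75 x 14 mm, lying on the bench; origin at its underside; leave it alone
- primer_can: green spray can with white cap, 52 mm across, 165 mm tall, standing in front of the guard, clear of the gate's swing; origin at its underside; leave it alone
- pliers: blue-handled pliers, about 150 x 54 x 16 mm, lying in front of the gate; the gate's bottom rail (underside 32 mm above the bench) passes over them; origin at its underside; leave it alone
- rivet_bin: open red bin of rivets, 130 x 100 x 60 mm; origin at its underside; leave it alone
- rivet_hammer: hammer with a wooden handle, 240 mm long, lying; origin at its underside; leave it alone
- tape_roll: roll of blue tape, 90 mm across, 24 mm high, lying flat; origin at its underside; leave it alone
- deburr_tool: orange-handled deburring tool, 140 mm long, lying; origin at its underside; leave it alone

How it is judged:
By the outcome, as a careful person would: the job done as asked, in the order asked, and still so for the second after the job is handed in, while the arm keeps its last pose, push and grip.
It also fails if it takes over 48 s, if anything falls off the work surface, if the arm or the gripper's body presses on something with over 40 N, if the wrist force passes 120 N, or if a joint passes its speed limit or range.

### The arm

A 6-joint arm with a two-finger parallel gripper is mounted at the origin on the work surface. World frame = base frame: x ahead of the robot, y to its left, z up, the work surface at z = 0. Lengths are in mm, angles in rad, forces in N, time in s.
With the tool pointing down it reaches from about 350 to 975 mm from the base axis. Payload 7.1 kg.
Tool frame: the origin (TCP) lies on the centre line of the jaws, within the pads' length; the fingertips stand 25 mm ahead of it and the grasp point (between the pads) lies 6 mm ahead of it (ctrl.nose_length is the distance from the TCP to the fingertips, in mm); x points along the fingers, y is the direction in which the jaws open and shut, and the axes are right-handed (so a half turn about x gives the same grasp; the last joint's range is limited). The gripper opens to 88 mm and grips with 3 to 60 N. Pads are 20 mm wide; open, the fingers measure 115 mm over their backs; the gripper's body (75 mm by 178 mm) begins 61 mm behind the grasp point.
Start: joints at [1.217, 0.423, 1.63, -0, 1.089, -0.019], TCP at [205.331, 590.292, 247.675] pointing down, gripper open.
Joint ranges: [-3, 3], [-0.9, 2.11], [0.09, 2.58], [-1.31, 4.45], [0.11, 2.69], [-2.54, 2.54]. Speed limits (rad/s): [2.39, 2.39, 3.01, 3.14, 3.14, 3.14].

### API

Orientations are given as a rotation vector (axis times angle).
In Python, from workcell import ctrl gives the robot as it stands.
- The arm moves only by the tool arm_command, never from a script. Its argument "deltas" is a list of rows, each a list of 4 numbers: the shift along the tool's x, y, z in m, then the turn about the tool's x in rad. In form: [[tx, ty, tz, yaw], ...]. A call has 1 to 10 rows; each row shifts and turns the pose as measured when the row begins, along the tool's axes as they then stand; what a row does not reach is not made up. A row lasts 1/10 s, in which the tool goes at most 50 mm and 8.59 degrees, less where a joint would pass 70% of its speed; a pose out of reach is approached as far as the arm can. A call is refused whole if a number of a shift passes 0.05 or a number of a turn 0.15, either way. A call with a gripper value outside its range is refused whole. "hand" is the finger opening in m, from 0 to 0.0878, set as the call begins (left out, the last holds). The fingers move at their own pace and stop on an object; the grip force is fixed at half the most. Time passes only in rows, so rows that do not move let the fingers close. It gives the time, the measured TCP pose, the force and the opening at its end, in the units of the state.
- ctrl.get_obs(): the state, without advancing time (a new reading comes with each control period).
- ctrl.get_image(name): name is "scene" or "top" or "wrist"; returns the picture (400x640x3 uint8, red, green, blue); there is no depth.
- ctrl.get_calibration(name): a dict with "fx", "fy", "cx", "cy" (pixels), "R" (3x3) and "t" (3): a world point X has camera coordinates R X + t. Camera axes: x right, y down, z forward; pixel columns grow to the right and rows downward; lengths in mm; the calibration is good to about 2 mm. A picture is of the moment at which its call begins: read the wrist's pose just before it. get_calibration takes no time and is no camera call; for the wrist camera it gives the pose at the moment of the call.
- ctrl.close_job(): hands the job in, once; it reports no verdict.
The state is a dict: "t": time; "qpos": joint angles; "qvel": joint speeds; "joint_torque": joint torques, N m; "ee_pos": TCP position; "orientation": TCP orientation; "ft_force": force on the tool from outside, world axes, zero at the start; "moment": the same for the moment, N m; "width": finger opening in mm.
Only numpy, scipy, OpenCV 4.12 (cv2) and the standard library are available. Lean on these libraries where they do the work, as an engineer would, in place of code of your own. Each camera call takes 0.05 s, during which the arm holds its last target.

## Working session

There is one attempt and no reset: what is moved stays moved. The work goes in short steps, Python scripts to look and compute and a tool call to move; the robot and the scene stay as the last step left them, time stands still between calls to the robot, and variables do not carry over. Pictures are saved under pics/ and viewed, and the job is handed in when it is done.

Besides the shell and the picture viewer there is one more tool, called as name(argument=value, ...) on one line, values as JSON. arm_command: Moves the arm, as the interface text tells. Its arguments: {"type":"object","properties":{"deltas":{"type":"array","items":{"type":"array","items":{"type":"number"}}},"hand":{"type":"number"}},"required":["deltas"]}

```bash
ls; mkdir -p pics; python3 - <<'E'
from workcell import ctrl
import cv2
for n in ["scene","top","wrist"]:
    im=ctrl.get_image(n); cv2.imwrite(f"pics/{n}0.png",im[:,:,::-1])
    c=ctrl.get_calibration(n); print(n,c)
print(ctrl.get_obs())
E
```

```text
pics
scene {'fx': 456.9527316425492, 'fy': 456.9527316425492, 'cx': 321.2397791312381, 'cy': 197.61401595188218, 'R': array([[ 0.71750535,  0.69651759,  0.00702295],
       [ 0.56232226, -0.57325734, -0.59596116],
       [-0.41107147,  0.43155448, -0.80298255]]), 't': array([-382.73110378, -175.65986787, 1848.09089449])}
top {'fx': 370.4651609852483, 'fy': 370.4651609852483, 'cx': 320.28991109094966, 'cy': 199.50312944870313, 'R': array([[-0.00576781, -0.99998   , -0.00259607],
       [-0.98634499,  0.00611643, -0.16457872],
       [ 0.1645913 ,  0.00161136, -0.98636054]]), 't': array([  19.5255597 ,  517.55367017, 1208.48834927])}
wrist {'fx': 331.3896680850673, 'fy': 331.3896680850673, 'cx': 319.79915627259896, 'cy': 197.94495046074104, 'R': array([[ 0.32903472,  0.94431713, -0.00114489],
       [ 0.91089639, -0.31706955,  0.26407322],
       [ 0.24900586, -0.08793213, -0.96450196]]), 't': array([-624.40843698,  -32.37039576,  390.31782097])}
{'t': 0.15, 'qpos': array([ 1.21698878e+00,  4.23675241e-01,  1.63044256e+00, -1.27736948e-05,
        1.08862859e+00, -1.90024824e-02]), 'qvel': array([-0.00017125, -0.00354578, -0.00301657,  0.00077771,  0.00089436,
        0.00097295]), 'joint_torque': array([ 2.98229616e-04, -5.44981170e+01, -2.73921901e+01,  6.43915683e-02,
        2.03741243e-02, -6.44670263e-05]), 'ee_pos': array([205.21580512, 589.95119862, 247.10230805]), 'orientation': array([ 0.26184029,  1.55498491, -0.26363136]), 'ft_force': array([ 0.37853457, -0.08523193, -0.63453442]), 'moment': array([-0.03944821,  0.04364243,  0.01478047]), 'width': 87.76398906028646}
```

View pics/scene0.png

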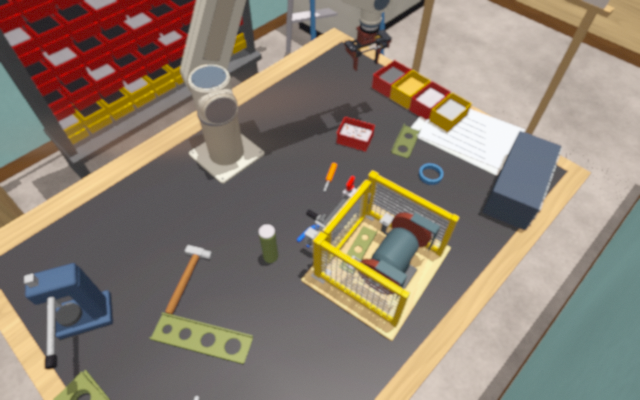

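View pics/top0.png

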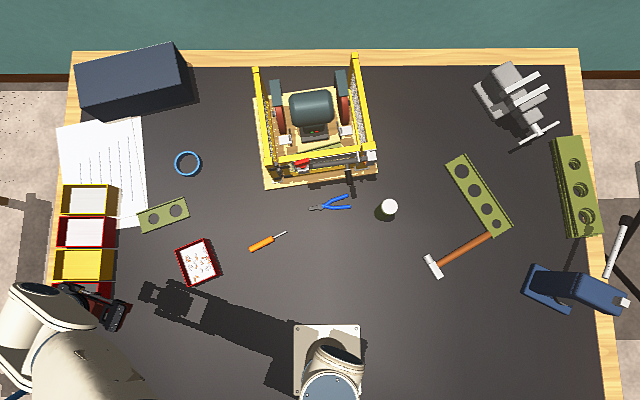

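View pics/wrist0.png

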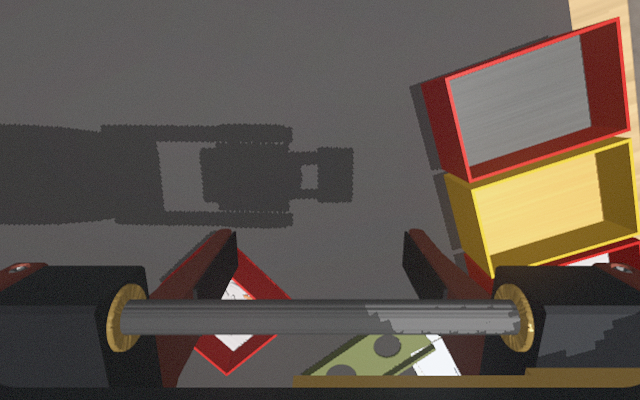

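```bash
cat > h.py <<'E'
from workcell import ctrl
import numpy as np, cv2
from scipy.spatial.transform import Rotation as Ro
def ray(n,u,v,z,c=None):
    c=c or ctrl.get_calibration(n); R=c['R'];t=c['t']
    d=R.T@np.array([(u-c['cx'])/c['fx'],(v-c['cy'])/c['fy'],1]); o=-R.T@t
    return o+d*(z-o[2])/d[2]
def proj(n,X,c=None):
    c=c or ctrl.get_calibration(n); p=c['R']@np.array(X)+c['t']
    return p[0]/p[2]*c['fx']+c['cx'],p[1]/p[2]*c['fy']+c['cy']
def snap(n,name,crop=None,s=1):
    im=ctrl.get_image(n)[:,:,::-1]
    cv2.imwrite(f'pics/{name}_full.png',im)
    if crop: im=im[crop[1]:crop[3],crop[0]:crop[2]]
    im=cv2.resize(im,None,fx=s,fy=s,interpolation=cv2.INTER_CUBIC); cv2.imwrite(f'pics/{name}.png',im)
def tool():
    o=ctrl.get_obs(); R=Ro.from_rotvec(o['orientation']).as_matrix(); return o,R
E
python3 - <<'E'
import cv2
im=cv2.imread('pics/top0.png')[40:220,240:400]
cv2.imwrite('pics/top0c.png',cv2.resize(im,None,fx=3.33,fy=3.33,interpolation=cv2.INTER_CUBIC))
im=cv2.imread('pics/scene0.png')[160:300,280:460]
cv2.imwrite('pics/scene0c.png',cv2.resize(im,None,fx=4,fy=4,interpolation=cv2.INTER_CUBIC))
from h import *
print(tool()[1].round(3)); 
for u,v in [(302,163),(255,69),(362,55),(350,178)]: print(u,v,ray('top',u,v,240).round())
E
```

```text
[[-0.     0.329  0.944]
 [-0.001  0.944 -0.329]
 [-1.    -0.001 -0.   ]]
302 163 [592.  68. 240.]
255 69 [885. 211. 240.]
362 55 [ 929. -113.  240.]
350 178 [547. -69. 240.]
```

View pics/top0c.png

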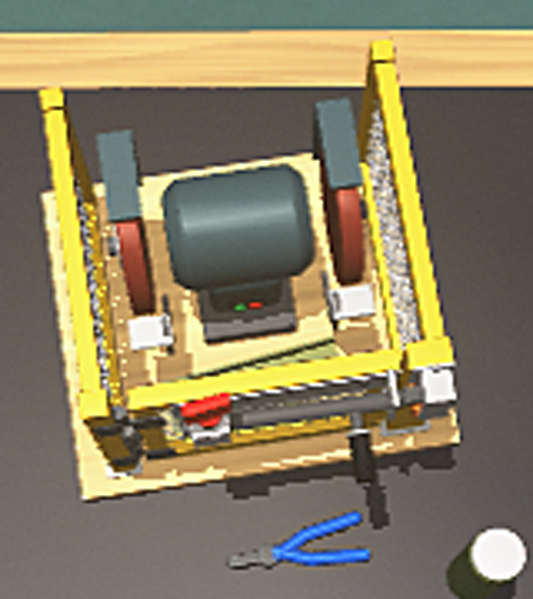

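View pics/scene0c.png

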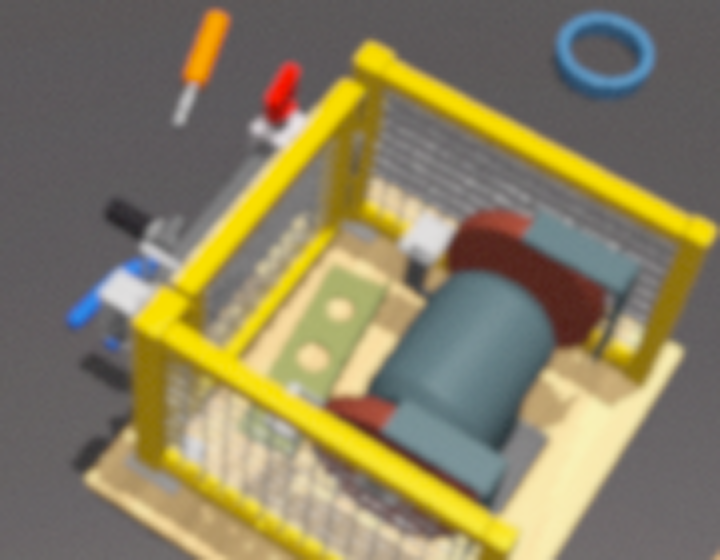

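```bash
python3 - <<'E'
from h import *
f=lambda u,v,z:ray('top',240+u/3.33,40+v/3.33,z).round(1)
print('knob',f(205,406,282),f(183,413,282),f(229,399,282))
print('handle',f(361,432,206),f(364,480,206),f(363,457,206))
a=f(92,400,240);b=f(433,352,240);print('posts',a,b,np.arctan2(*(a-b)[[0,1]]))
print('can',f(500,553,165)); print('pliers',f(300,545,10))
print('nose',f(440,385,210)); 
E
```

```text
knob [583.7  67.3 282. ] [577.8  85.6 282. ] [589.5  47.3 282. ]
handle [579.6 -67.9 206. ] [535.9 -69.7 206. ] [556.8 -69.2 206. ]
posts [601.1 167.7 240. ] [ 642.5 -129.4  240. ] -0.13845545770720305
can [ 475.8 -195.6  165. ]
pliers [508.3 -17.4  10. ]
nose [ 621.3 -139.   210. ]
```

arm_command(deltas=[[-0.03,0,0.02,0],[-0.03,-0.03,0.035,0],[-0.02,-0.03,0.035,0],[-0.02,-0.03,0.04,0],[0,-0.03,0.04,0],[0,-0.03,0.04,0],[0,-0.03,0.04,0],[0,-0.03,0.04,0],[0,-0.03,0.04,0],[0,-0.03,0.04,0]], hand=0.05)

```text
t: 1.15
ee_pos: [462.8, 218.8, 346.5]
orientation: [0.252, 1.554, -0.257]
ft_force: [1.5, 0.2, -0.3]
width: 49.8
```

arm_command(deltas=[[0,0,0,0.14],[0,0,0,0.14],[0,0,0,0.14],[0,0,0,0.14],[0,0,0,0.14],[0,0,0,0.14],[0,0,0,0.1]])

```text
t: 1.85
ee_pos: [465.7, 210.7, 345.0]
orientation: [1.011, 1.319, -1.02]
ft_force: [0.4, -0.1, -0.0]
width: 50.0
```

```bash
python3 - <<'E'
from h import *
o,R=tool(); print(o['ee_pos'],o['qpos']);print(R.round(3))
c=ctrl.get_calibration('wrist'); print((-c['R'].T@c['t']).round())
print((R.T@(np.array([584,67,345])-o['ee_pos'])).round(1))
E
```

```text
[465.71636516 210.69230148 344.97429974] [ 0.40422593  0.14881962  1.77335331 -0.00507309  1.22307526  0.1460141 ]
[[-0.001  0.966  0.257]
 [-0.006  0.257 -0.966]
 [-1.    -0.003  0.005]]
[448. 281. 482.]
[  0.6  77.4 169.3]
```

arm_command(deltas=[[0,0.025,0.03,0],[0,0.025,0.03,0],[0,0.025,0.03,0],[0,0,0.02,0],[0,0,0,0]])

```text
t: 2.35
ee_pos: [568.7, 121.0, 344.0]
orientation: [1.01, 1.32, -1.022]
ft_force: [-1.1, 0.3, 0.1]
width: 49.8
```

```bash
python3 - <<'E'
from h import *
o,R=tool(); print(o['t'],o['ee_pos']);print(R.round(3))
c=ctrl.get_calibration('wrist')
np.savez('w1.npz',**c)
snap('wrist','w1')
E
```

```text
2.35 [568.70965619 121.00981052 344.00445104]
[[-0.004  0.967  0.256]
 [-0.006  0.256 -0.967]
 [-1.    -0.005  0.005]]
```

View pics/w1.png

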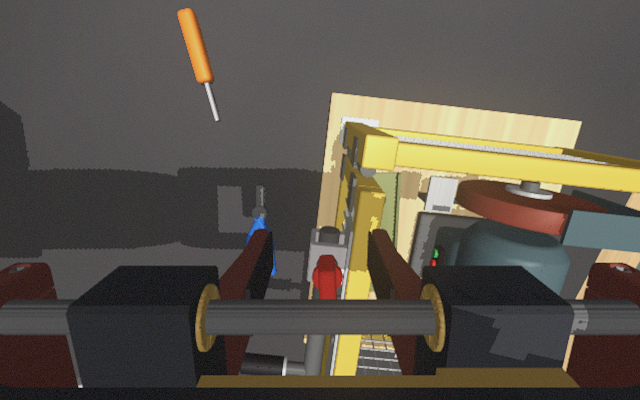

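```bash
python3 - <<'E'
from h import *
im=cv2.imread('pics/w1.png')[100:395,200:420]
cv2.imwrite('pics/w1c.png',cv2.resize(im,None,fx=2.7,fy=2,interpolation=cv2.INTER_CUBIC) if 0 else cv2.resize(im,None,fx=2,fy=2,interpolation=cv2.INTER_CUBIC))
E
```

```text
(no output)
```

View pics/w1c.png

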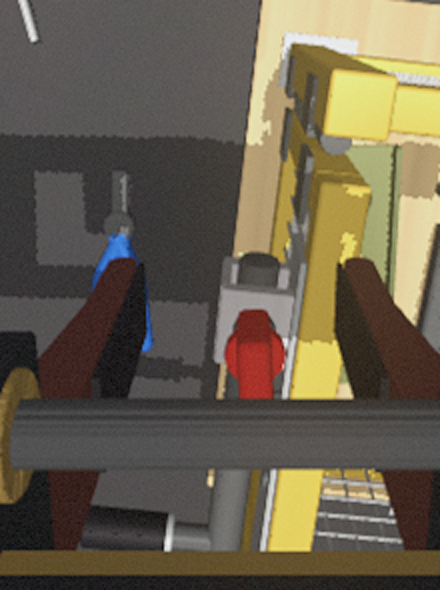

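```bash
python3 - <<'E'
from h import *
c=dict(np.load('w1.npz'))
f=lambda u,v,z:print((u,v,z),ray('wrist',200+u/2,100+v/2,z,c).round(1))
f(255,350,252)
f(254,345,282);f(254,312,252);f(254,398,282)
for X in [(584,67,282),(584,67,252),(577.8,85.6,282),(577.8,85.6,252)]:
    p=np.array(proj('wrist',X,c)); print(X,((p-[200,100])*2).round())
print('handle')
f(125,529,206);f(85,529,206);f(168,532,206)
print('gate left edge top');f(300,345,235);f(265,545,235)
print('gate top inner');f(368,190,235);f(330,440,235)
E
```

```text
(255, 350, 252) [587.9  71.6 252. ]
(254, 345, 282) [582.3  89.  282. ]
(254, 312, 252) [583.4  86.9 252. ]
(254, 398, 282) [587.6  69.7 282. ]
(584, 67, 282) [242. 402.]
(584, 67, 252) [242. 358.]
(577.8, 85.6, 282) [238. 351.]
(577.8, 85.6, 252) [239. 311.]
handle
(125, 529, 206) [558.5 -65.4 206. ]
(85, 529, 206) [539.1 -70.6 206. ]
(168, 532, 206) [579.7 -61.5 206. ]
gate left edge top
(300, 345, 235) [607.9  69.7 235. ]
(265, 545, 235) [620.6 -30.4 235. ]
gate top inner
(368, 190, 235) [614.7 139.7 235. ]
(330, 440, 235) [633.   29.7 235. ]
```

arm_command(deltas=[[0,0.002,0.03,-0.037],[0,0.002,0.024,0],[0,0,0,0],[0.03,0,0,0],[0.025,0,0,0],[0.012,0,0,0],[0,0,0,0]])

```text
t: 3.1
ee_pos: [583.9, 77.3, 276.2]
orientation: [0.981, 1.338, -0.987]
ft_force: [0.5, 0.9, 0.4]
width: 50.4
```

```bash
python3 - <<'E'
from h import *
o,R=tool(); print(o['t'],o['ee_pos'],o['qpos'],o['ft_force']);print(R.round(3))
snap('wrist','w2',(200,200,440,400),3)
E
```

```text
3.1 [583.89793382  77.30074106 276.16288818] [ 0.11222356  0.34055722  1.68435534 -0.00185455  1.12004914 -0.18882797] [0.5428525  0.88766727 0.40861835]
[[-0.003  0.955  0.297]
 [-0.002  0.297 -0.955]
 [-1.    -0.004  0.001]]
```

View pics/w2.png

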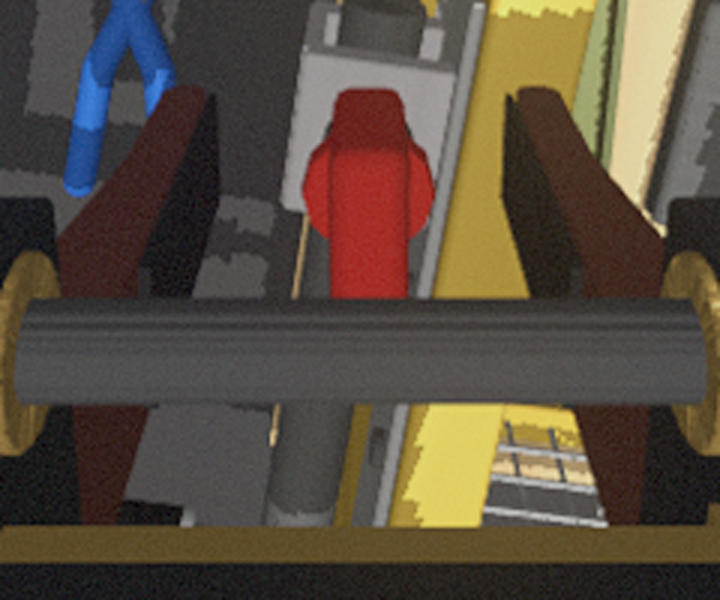

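```bash
python3 - <<'E'
from h import *
o,R=tool()
p=ray('wrist',322.7,263,252);q=ray('wrist',322.7,200+150/3,282)
print(p,q,R.T@(p-o['ee_pos']))
E
```

```text
[588.87627963  69.51718652 252.        ] [582.38121991  89.60109427 282.        ] [25.09494613  2.01300583  8.79256078]
```

arm_command(deltas=[[0,0.002,0.009,0],[0,0,0,0],[0,0,0,0]])

```text
t: 3.45
ee_pos: [590.6, 69.9, 280.2]
orientation: [0.983, 1.335, -0.982]
ft_force: [1.1, -1.0, 0.6]
width: 49.9
```

arm_command(deltas=[[0,0,0,0],[0,0,0,0],[0,0,0,0],[0,0,0,0],[0,0,0,0]], hand=0.0)

```text
t: 3.95
ee_pos: [589.4, 69.1, 281.7]
orientation: [0.982, 1.336, -0.985]
ft_force: [-16.4, -6.4, 11.5]
width: 13.5
```

arm_command(deltas=[[0.001,-0.001,0,-0.06],[0,0,0,-0.1],[0,0,0,-0.1],[0,0,0,-0.1]])

```text
t: 4.35
ee_pos: [588.3, 68.8, 281.7]
orientation: [0.699, 1.453, -0.701]
ft_force: [0.0, -0.4, -0.1]
width: 12.2
```

```bash
python3 - <<'E'
from h import *
o,R=tool()
print(o['ee_pos'],o['ft_force'],o['moment'],np.arctan2(R[1,1],R[0,1]),o['width'])
E
```

```text
[588.28437376  68.8259191  281.7337465 ] [ 0.04597447 -0.39448674 -0.13063595] [-0.04737395 -0.04987705 -0.08396653] 0.6735974727698274 12.185685083039651
```

arm_command(deltas=[[0,0,0,-0.11],[0,0,0,-0.11],[0,0,0,-0.11],[0,0,0,-0.11],[0,0,0,-0.11],[0,0,0,-0.11],[0,0,0,-0.11],[0,0,0,0]])

```text
t: 5.15
ee_pos: [588.6, 69.5, 281.7]
orientation: [0.074, 1.568, -0.075]
ft_force: [0.7, -0.2, 0.3]
width: 11.9
```

```bash
python3 - <<'E'
from h import *
o,R=tool()
print(o['ee_pos'],o['ft_force'],o['moment'],np.arctan2(R[1,1],R[0,1]),o['width'],o['qpos'])
snap('wrist','w3')
E
```

```text
[588.64570314  69.53158407 281.70146313] [ 0.68654944 -0.20834828  0.26545309] [-0.07028764 -0.049548    0.1571678 ] 1.4761160703689944 11.93417572073972 [ 9.78566814e-02  3.38196040e-01  1.67408440e+00 -8.24814846e-04
  1.12755064e+00 -1.37790667e+00]
```

View pics/w3.png

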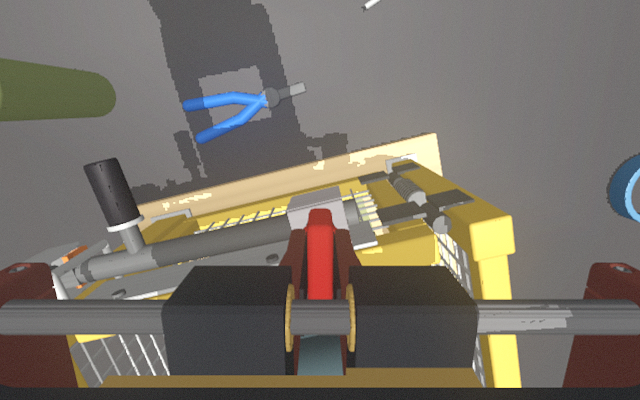

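```bash
python3 - <<'E'
from h import *
im=cv2.imread('pics/w3.png')[140:300,60:220]
cv2.imwrite('pics/w3c.png',cv2.resize(im,None,fx=3.5,fy=3.5,interpolation=cv2.INTER_CUBIC))
np.savez('w3.npz',**ctrl.get_calibration('wrist'))
E
```

```text
(no output)
```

View pics/w3c.png

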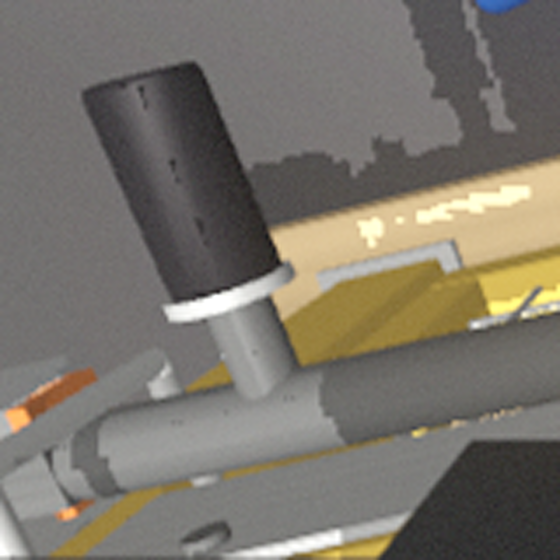

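arm_command(deltas=[[0,0,0,0],[0,0,0,0],[0,0,0,0]], hand=0.05)

```text
t: 5.5
ee_pos: [588.6, 69.5, 281.6]
orientation: [0.081, 1.568, -0.082]
ft_force: [0.4, 0.2, 0.1]
width: 32.0
```

```bash
python3 - <<'E'
from h import *
c=dict(np.load('w3.npz'))
g=lambda u,v,z:ray('wrist',60+u/3.5,140+v/3.5,z,c)
a=g(142,82,206);b=g(225,288,206);print(a,b,(a+b)/2,np.linalg.norm(a-b),np.arctan2(*(b-a)[[1,0]]))
print('bolt axis', g(110,455,209)-g(440,375,209), g(110,455,209),g(440,375,209))
print(proj('scene',(558,-66,206)),proj('scene',(540,-68,206)))
E
```

```text
[538.66995046 -68.29059293 206.        ] [579.72084114 -63.25681951 206.        ] [559.1953958  -65.77370622 206.        ] 41.3583667552766 0.12201364440493308
bolt axis [ 10.57316067 -69.13096221   0.        ] [611.18867271 -93.1150043  209.        ] [600.61551204 -23.98404209 209.        ]
(np.float64(312.6169935323002), np.float64(214.6703153799804)) (np.float64(308.08856247745854), np.float64(211.72710933925103))
```

arm_command(deltas=[[0,0,0,0],[-0.03,0,0,0],[-0.035,0,0,0],[0,0,0,-0.12],[0,0,0,-0.115],[0,-0.03,-0.012,0],[0,-0.035,-0.015,0],[0,-0.035,-0.015,0],[0,-0.03,-0.014,0],[0,0,0,0]])

```text
t: 6.5
ee_pos: [549.8, -70.1, 349.1]
orientation: [-0.11, 1.566, 0.109]
ft_force: [-0.1, -1.2, 0.1]
width: 50.0
```

```bash
python3 - <<'E'
from h import *
o,R=tool()
print(o['t'],o['ee_pos'],np.arctan2(R[1,1],R[0,1]),o['width'],R.round(3))
print((R.T@(np.array([551,-67,0])-o['ee_pos'])).round(1))
snap('wrist','w4')
E
```

```text
6.5 [549.84788519 -70.05191979 349.09124133] 1.710429266088298 49.96353184864006 [[ 0.002 -0.139  0.99 ]
 [-0.001  0.99   0.139]
 [-1.    -0.001  0.002]]
[349.1   3.2   0.9]
```

View pics/w4.png

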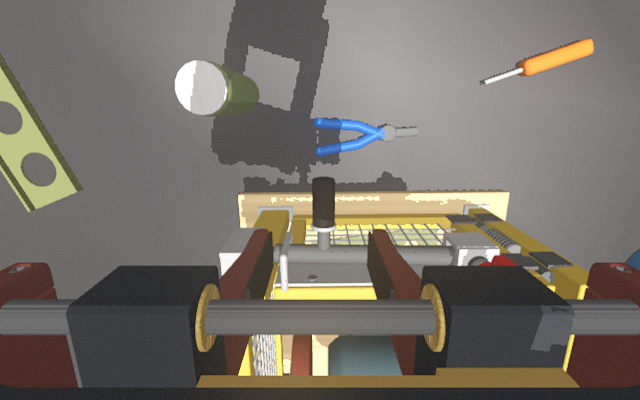

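```bash
python3 - <<'E'
from h import *
a=ray('wrist',322,180,206);b=ray('wrist',324,225,206);print(a,b,(a+b)/2)
E
```

```text
[539.74398063 -68.59379325 206.        ] [580.36369627 -61.0037825  206.        ] [560.05383845 -64.79878787 206.        ]
```

arm_command(deltas=[[0.04,0.001,0.001,0],[0.04,0,0,0],[0.02,0,0,0],[0.01,0,0,0],[0,0,0,0]])

```text
t: 7.05
ee_pos: [554.8, -64.1, 237.7]
orientation: [-0.109, 1.559, 0.11]
ft_force: [-0.2, -0.5, -0.1]
width: 49.8
```

arm_command(deltas=[[0.008,-0.001,-0.004,0],[0.004,0,0,0],[0,0,0,0],[0,0,0,0]])

```text
t: 7.45
ee_pos: [553.0, -65.0, 227.8]
orientation: [-0.111, 1.554, 0.11]
ft_force: [-0.2, -1.1, 1.2]
width: 50.2
```

```bash
python3 - <<'E'
from h import *
o,R=tool()
print(o['t'],o['ee_pos'],np.arctan2(R[1,1],R[0,1]),o['ft_force'])
snap('wrist','w5',(200,120,440,320),3)
E
```

```text
7.45 [552.97862605 -64.95558145 227.83448012] 1.711410103423599 [-0.18984628 -1.14649601  1.15152038]
```

View pics/w5.png

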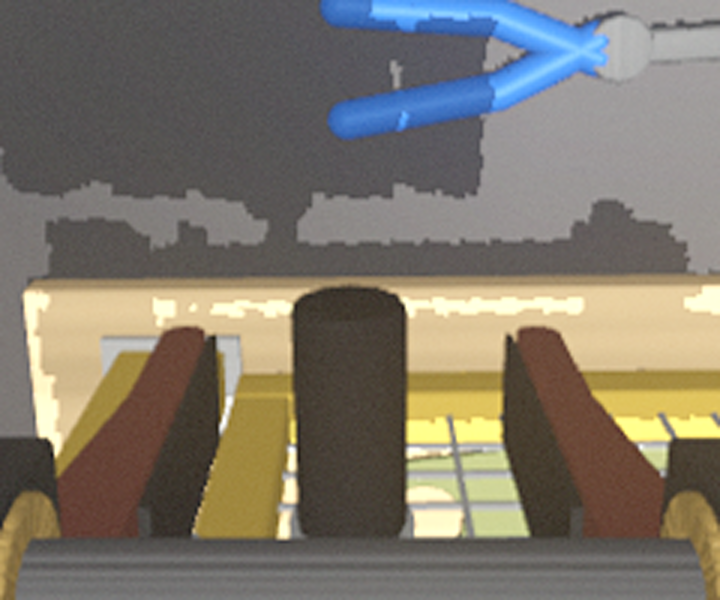

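arm_command(deltas=[[0.005,-0.001,-0.003,0],[0,0,0,0],[0,0,0,0]])

```text
t: 7.8
ee_pos: [550.6, -66.7, 223.5]
orientation: [-0.111, 1.552, 0.109]
ft_force: [0.1, 0.3, 1.5]
width: 49.8
```

arm_command(deltas=[[0.001,0,0,0],[0,0,0,0],[0,0,0,0],[0,0,0,0],[0,0,0,0]], hand=0.0)

```text
t: 8.3
ee_pos: [550.6, -66.9, 222.5]
orientation: [-0.111, 1.552, 0.109]
ft_force: [-0.4, -0.3, -0.0]
width: 19.5
```

arm_command(deltas=[[-0.004,0,0,0],[-0.004,0,0,0],[-0.001,0,0,0],[0,0,0,0]])

```text
t: 8.7
ee_pos: [549.6, -66.9, 230.5]
orientation: [-0.111, 1.555, 0.109]
ft_force: [1.6, 0.4, -6.3]
width: 19.7
```

```bash
python3 - <<'E'
from h import *
o,R=tool()
print(o['t'],o['ee_pos'],o['ft_force'],o['width'])
snap('wrist','w6',(200,120,440,320),3)
snap('top','t6',(250,130,410,230),5)
E
```

```text
8.7 [549.57017712 -66.85570995 230.52410783] [ 1.60657154  0.37603087 -6.32870254] 19.68550116246482
```

View pics/w6.png

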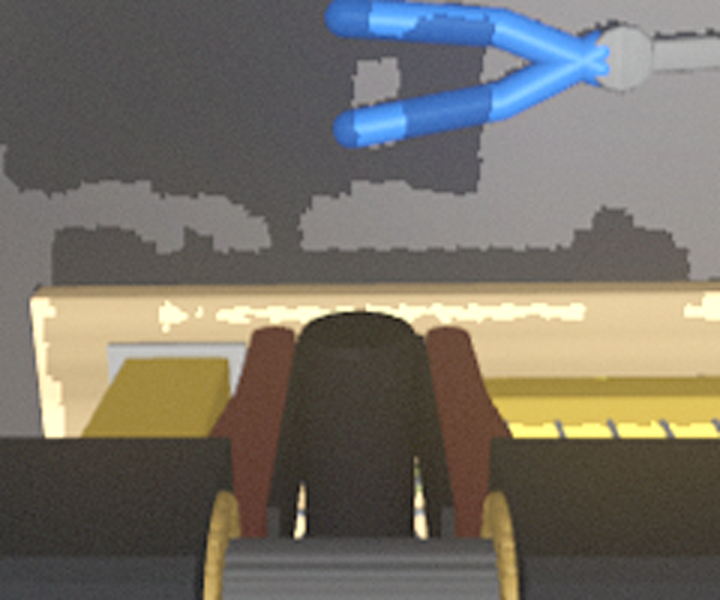

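arm_command(deltas=[[-0.001,0.005,0,0],[0,0.008,0,0],[0,0.008,0,0],[0,0,0,0]])

```text
t: 9.2
ee_pos: [546.2, -44.7, 231.2]
orientation: [-0.111, 1.555, 0.109]
ft_force: [2.1, 0.5, -5.5]
width: 19.7
```

```bash
python3 - <<'E'
from h import *
o,R=tool()
print(o['t'],o['ee_pos'],o['ft_force'],o['width'],R.T@(o['ee_pos']-[549.6,-66.9,230.5]))
E
```

```text
9.2 [546.19902209 -44.69093454 231.23030911] [ 2.0522697   0.48586876 -5.50702464] 19.738612857353193 [-0.78841612 22.46453226 -0.25647847]
```

arm_command(deltas=[[0,0.009,0,0],[0,0.009,0,0],[0,0.007,0,0],[0,0.003,0,0],[0,0,0,0]])

```text
t: 9.7
ee_pos: [541.5, -15.2, 231.3]
orientation: [-0.115, 1.556, 0.108]
ft_force: [1.0, -6.6, -5.4]
width: 19.6
```

```bash
python3 - <<'E'
from h import *
o,R=tool()
print(o['t'],o['ee_pos'],o['ft_force'],o['moment'],o['width'],R.T@(o['ee_pos']-[549.6,-66.9,230.5]))
snap('wrist','w7')
snap('top','t7',(250,130,410,230),5)
E
```

```text
9.7 [541.4683095  -15.20130865 231.32926396] [ 1.04549248 -6.62026689 -5.40252064] [-1.21508807 -0.20691961 -0.19634312] 19.623119443760096 [-1.13967671 52.32360519 -0.71290456]
```

View pics/w7.png

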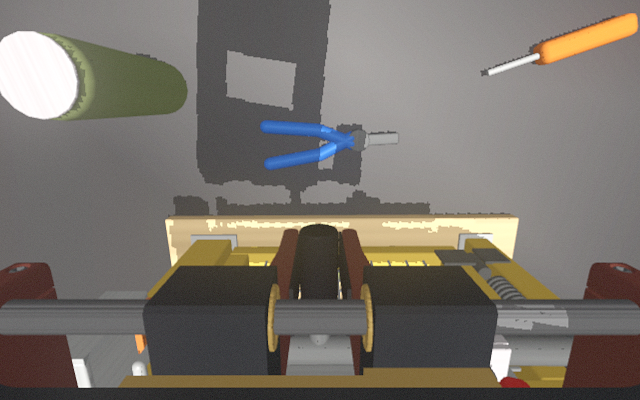

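View pics/t7.png

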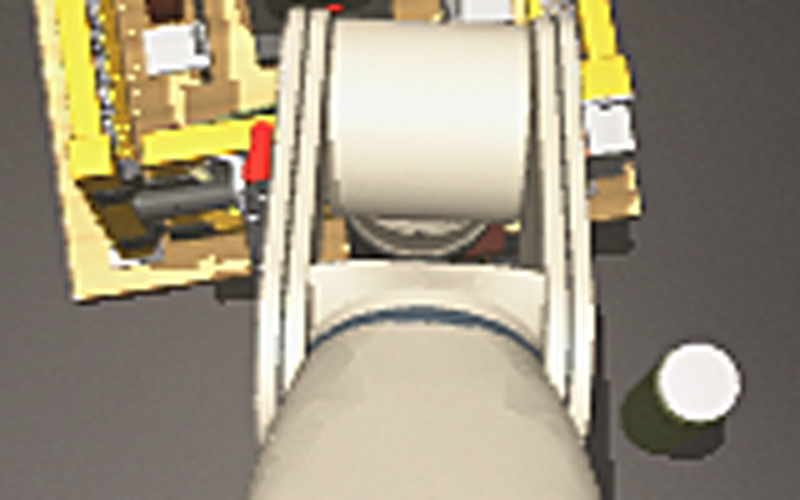

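arm_command(deltas=[[0,0.003,-0.006,0.04],[0,0.0035,-0.006,0.04],[0,0.0035,-0.006,0.04],[0,0.0035,-0.006,0.04]])

```text
t: 10.2
ee_pos: [517.8, -4.2, 231.5]
orientation: [0.013, 1.554, -0.023]
ft_force: [1.8, -3.0, -6.1]
width: 19.2
```

```bash
cat > g.py <<'E'
from h import *
o,R=tool()
H=np.array([603.9,148]); p=o['ee_pos'][:2]-H; p0=np.array([541.5,-15.2])-H
a=lambda q:np.arctan2(q[1],q[0])
print(o['t'],o['ee_pos'].round(1),'f',o['ft_force'].round(1),'ftool',(R.T@o['ft_force']).round(1),'m',o['moment'].round(2),'w',o['width'],
 'r',np.linalg.norm(p).round(1),np.linalg.norm(p0).round(1),'theta pos',(a(p0)-a(p)).round(3),'theta yaw',round(1.7105-np.arctan2(R[1,1],R[0,1]),3))
E
python3 g.py
```

```text
10.2 [517.8  -4.2 231.5] f [ 1.8 -3.  -6.1] ftool [ 6.1 -2.9  1.7] m [-0.65 -0.16  0.12] w 19.201677172740023 r 174.8 174.7 theta pos 0.149 theta yaw 0.162
```

```bash
python3 - <<'E'
from h import *
snap('scene','s8',(280,160,460,300),4)
snap('wrist','w8')
E
```

```text
(no output)
```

View pics/s8.png

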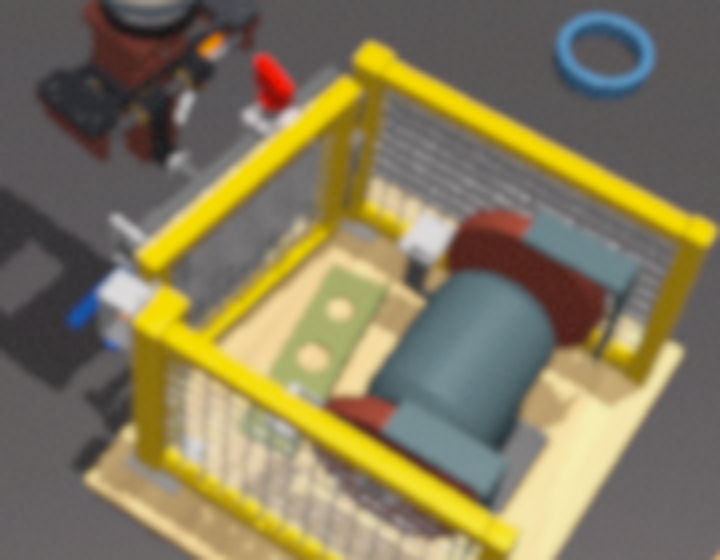

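View pics/w8.png

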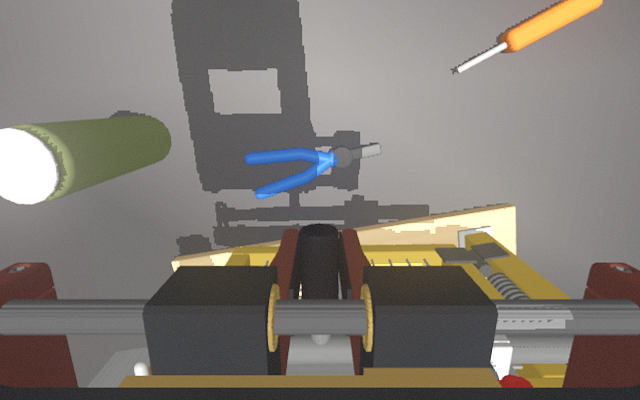

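arm_command(deltas=[[0,0.0035,-0.006,0.04],[0,0.0035,-0.0065,0.04],[0,0.0035,-0.0065,0.04],[0,0.0035,-0.0065,0.04],[0,0.0035,-0.0065,0.04],[0,0,0,0]])

```text
t: 10.9
ee_pos: [489.3, 15.9, 231.6]
orientation: [0.165, 1.543, -0.177]
ft_force: [2.6, -5.3, -5.0]
width: 19.2
```

```bash
python3 g.py
```

```text
10.9 [489.3  15.9 231.6] f [ 2.6 -5.3 -5. ] ftool [ 5.1 -4.6  3.6] m [-0.96 -0.2   0.02] w 19.203037919559932 r 174.9 174.7 theta pos 0.349 theta yaw 0.359
```

arm_command(deltas=[[0,0.002,-0.004,0.025],[0,0.002,-0.004,0.02],[0,0,0,0],[0,0,0,0],[0,0,0,0]])

```text
t: 11.4
ee_pos: [484.2, 20.5, 231.7]
orientation: [0.195, 1.538, -0.209]
ft_force: [2.1, -3.4, -7.0]
width: 19.3
```

```bash
python3 g.py; python3 - <<'E'
from h import *
snap('scene','s9',(280,160,460,300),4)
snap('top','t9',(250,130,410,230),5)
E
```

```text
11.4 [484.2  20.5 231.7] f [ 2.1 -3.4 -7. ] ftool [ 7.1 -2.7  2.7] m [-0.76 -0.14  0.12] w 19.267055362726712 r 174.9 174.7 theta pos 0.389 theta yaw 0.398
```

View pics/s9.png

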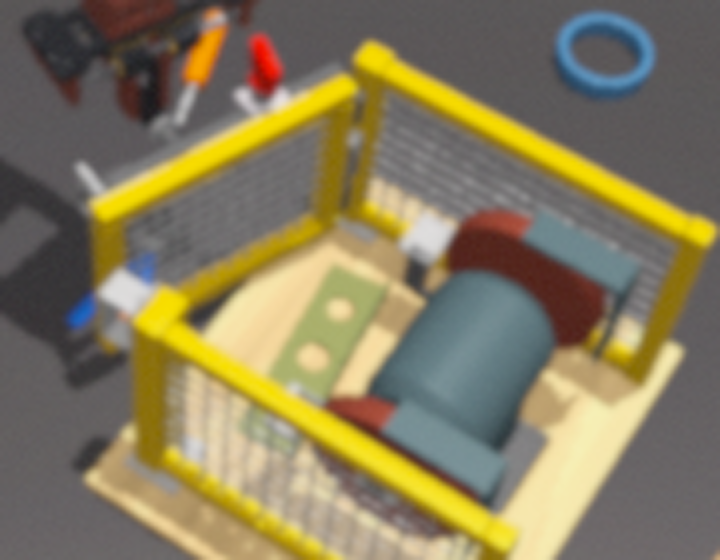

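View pics/t9.png

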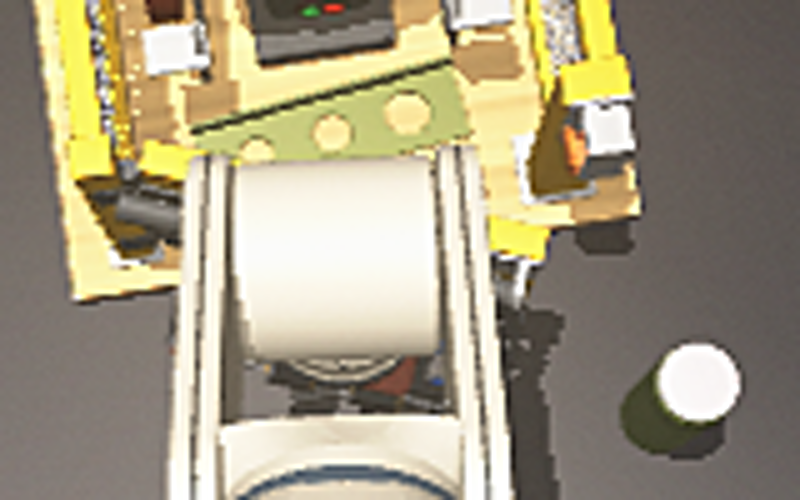

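```bash
python3 - <<'E'
from h import *
s=lambda u,v,z=235:ray('scene',280+u/4,160+v/4,z)[:2]
t=lambda u,v,z=235:ray('top',250+u/5,130+v/5,z)[:2]
hs=s(345,88)
for n,p in [('s9 free',s(102,208)),('s0 free',s(185,300))]:
    d=p-hs; print(n,p.round(),hs.round(),np.arctan2(d[0],-d[1]).round(3))
p=t(547,240);print('top free',p.round())
H=np.array([603.9,148]);d=p-H;print(np.linalg.norm(d),np.arctan2(d[0],-d[1]),'shut .138')
E
```

```text
s9 free [550. -88.] [606. 131.] -0.25
s0 free [ 652. -103.] [606. 131.] 0.196
top free [548. -97.]
251.2268609940556 -0.22570200814895078 shut .138
```

```bash
python3 - <<'E'
import cv2
a=cv2.imread('pics/s9_full.png')[170:260,290:390]
cv2.imwrite('pics/s9z.png',cv2.resize(a,None,fx=6,fy=6,interpolation=cv2.INTER_CUBIC))
E
```

View pics/s9z.png

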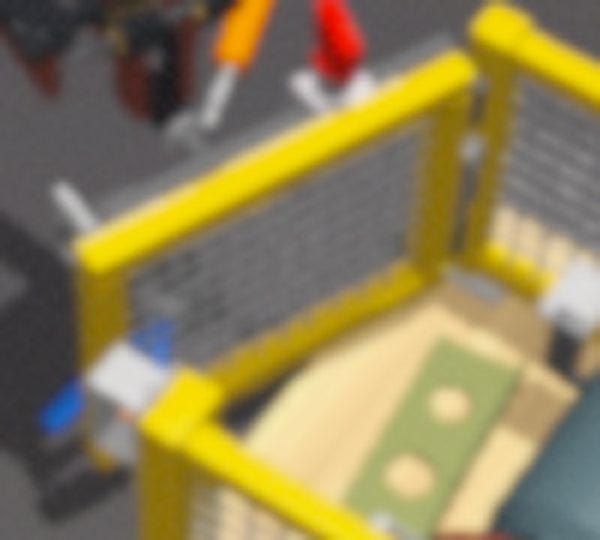

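arm_command(deltas=[[0,0.001,-0.0025,0.01],[0,0,0,0],[0,0,0,0]])

```text
t: 11.8
ee_pos: [482.6, 22.0, 231.8]
orientation: [0.203, 1.536, -0.217]
ft_force: [2.9, -3.3, -6.4]
width: 19.1
```

```bash
python3 g.py; python3 - <<'E'
from h import *
snap('wrist','w10')
for i in range(5): ctrl.get_image('top')
snap('top','t10',(250,130,410,230),5)
E
python3 g.py
```

```text
11.8 [482.6  22.  231.8] f [ 2.9 -3.3 -6.4] ftool [ 6.5 -2.3  3.5] m [-0.84 -0.17 -0.  ] w 19.135984040162157 r 174.9 174.7 theta pos 0.401 theta yaw 0.408
12.15 [482.6  22.  231.8] f [ 2.8 -4.4 -5.9] ftool [ 6.1 -3.5  3.7] m [-0.9  -0.2   0.03] w 18.964745188654728 r 174.9 174.7 theta pos 0.401 theta yaw 0.408
```

View pics/w10.png

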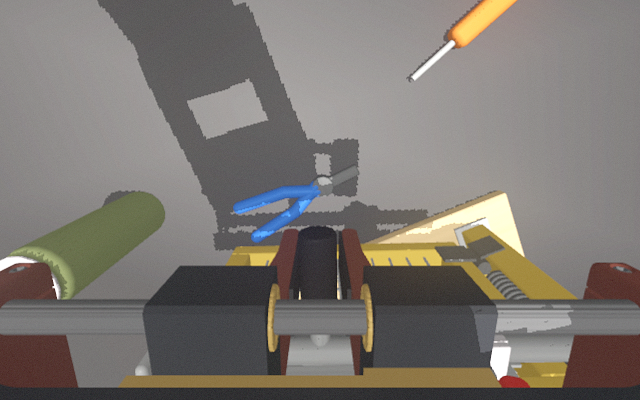

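View pics/t10.png

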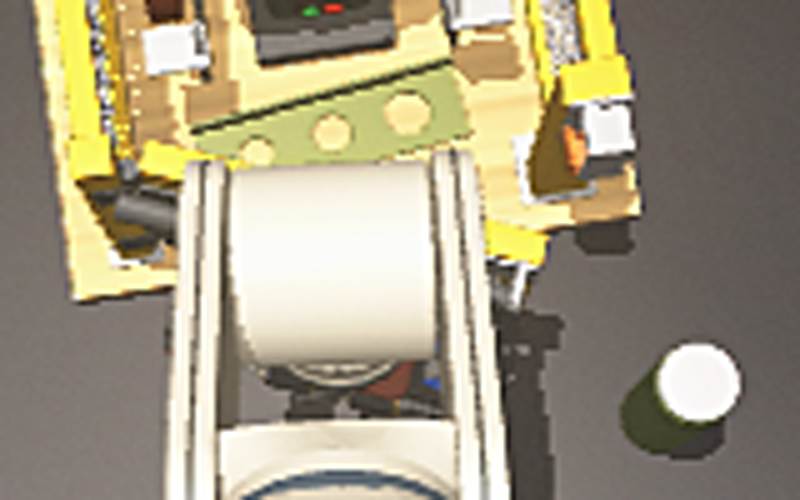

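```bash
python3 -c "
from workcell import ctrl
print(ctrl.close_job())"
```

```text
the job is handed in; nothing more can be done
None
```

The gate is open to about 0.40 rad, with its free edge roughly 100 mm off the post. The gripper is still holding the bolt handle, and I've handed the job in after about 12 s of the 48 s allowed.

1. **Knob:** I turned it anticlockwise from about 0.16 to about 1.34 rad, past the 1.0 rad where the bolt is free.
2. **Bolt:** I gripped the handle, lifted it about 8 mm and drew it 52 mm. It slid freely past the keeper and came up against its end stop at about 6.6 N.
3. **Gate:** I swung it round its hinge line, turning the gripper along with it.

**Last checks:**
- **Gate angle:** the arm's position gives 0.401 rad and its turn gives 0.408 rad. These did not change over the 0.35 s I watched.
- **Camera readings:** just before a final nudge of about 0.01 rad, the scene camera put the gate at about 0.39 rad and the top camera at about 0.36 rad. The arm's position gave 0.389 rad then. The camera figures are rough, read from blurred edges, and I did not measure them again after the nudge.
- **Forces:** wrist readings stayed under about 21 N at every check. The highest came when the gripper closed on the knob.
- **Other things:** the primer can, pliers and deburring tool look unmoved in the last pictures. The ribs on the bench, the bin, hammer and tape were not rechecked at the end, but the arm never worked near them.

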